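# Slide the carved panel into its slip case until the catch drops

### The arm

A 6-joint arm with a two-finger parallel gripper is mounted at the origin on the work surface. World frame = base frame: x ahead of the robot, y to its left, z up, the work surface at z = 0. Lengths are in m, angles in degrees, forces in N, time in s.
With the tool pointing down it reaches from about 0.3 to 0.825 m from the base axis. Payload 5.4 kg.
Tool frame: the origin (TCP) lies on the centre line of the jaws, within the pads' length; the fingertips stand 19 mm ahead of it and the grasp point (between the pads) is the TCP; z points along the fingers, x is the direction in which the jaws open and shut, and the axes are right-handed (so a half turn about z gives the same grasp; the last joint's range is limited). The gripper opens to 92 mm and grips with 3 to 60 N. Pads are 20 mm wide; open, the fingers measure 128 mm over their backs; the gripper's body (75 mm by 189 mm) begins 69 mm behind the grasp point.
Start: joints at [-82.855, 9.076, 91.501, -0, 79.423, -12.038], TCP at [0.189, -0.543, 0.234] pointing down, gripper open.
Joint ranges: [-166.64, 166.64], [-54.1, 131.32], [10.49, 154.53], [-73.88, 253.88], [9.74, 151.15], [-171.62, 171.62]. Speed limits (degrees/s): [147.25, 147.25, 180, 180, 180, 180].

### API

Orientations are given as [roll, pitch, yaw] about the fixed x, y, z axes, in that order (R = Rz(yaw) Ry(pitch) Rx(roll)).
In Python, from bench import robot gives the robot as it stands. The module is installed in compiled form; this text tells all that it offers.
- The arm moves only by the shell command python3 -m inch 'ROWS' [FORCE]. ROWS is JSON, a list that holds one entry, the list of rows, each a list of 7 numbers: the shift along the tool's x, y, z in m, then the turn, a rotation vector about the tool's x, y, z in rad, then the opening in per cent of the stroke, from 0 (shut) to 100 (fully open). A call has 1 to 20 rows; each row is the pose to reach, as a shift and turn from the pose commanded when the call began, along the tool's axes at that moment; what a row does not reach only later rows make up. A row lasts 1/10 s, in which the tool goes at most 50 mm and 8.59 degrees, less where a joint would pass 70% of its speed; a pose out of reach is approached as far as the arm can. A call with a gripper value outside its range is refused whole. The fingers move at their own pace and stop on an object; FORCE is the grip in N (left out, the last holds). Time passes only in rows, so rows that repeat a pose let the fingers close. It gives the time, the measured TCP pose, the force and the opening at its end, in the units of the state.
- robot.read_state(): the state, without advancing time (a new reading comes with each control period).
- robot.get_image(name): name is "scene" or "top" or "wrist"; returns a dict with "pixels" (400x640x3 uint8, red, green, blue), "fovy" (degrees; the focal length in pixels is half the picture's height over the tangent of half this angle, whatever the lens; pixels are square), "cx", "cy" (the principal point, pixels), "distortion" ([k1, k2, p1, p2, k3] as OpenCV has them; the pictures are not rectified), "view" (4x4, takes a point from world to camera coordinates); the wrist camera has in their place "mount" (4x4, takes a point from camera to tool coordinates, whose origin is the TCP and whose axes are the tool frame's). Camera axes: x right, y up, looking along -z (the intrinsics and any distortion apply to the point x, -y, -z); pixel columns grow to the right and rows downward; lengths in m; the calibration is good to about 2 mm. A picture is of the moment at which its call begins: read the wrist's pose just before it. There is no depth.
- robot.finish_job(): hands the job in, once; it reports no verdict.
The state is a dict: "time_s": time; "joints": joint angles; "qd": joint speeds; "joint_torque": joint torques, N m; "ee_pos": TCP position; "tcp_rot": TCP orientation; "force": force on the tool from outside, world axes, zero at the start; "wrist_torque": the same for the moment, N m; "finger_gap": opening from 0.0 (shut) to 1.0 (fully open).
Only numpy, scipy, OpenCV 4.12 (cv2) and the standard library are available. Lean on these libraries where they do the work, as an engineer would, in place of code of your own. Each camera call takes 0.05 s, during which the arm holds its last target. There are 200 camera calls.

### The job

Slide the carved wooden panel along the bench into the slip case, grooved end first, and press it gently home until the brass drop catch falls into the panel's groove and holds it. The panel is too wide to grip, so push it flat on the bench; do not force it, and leave the other things on the bench where they are.

Things in the scene. Friction and masses are not known exactly. Their poses are not given: they have to be found in the camera images.
- panel: Loose flat panel of pale wood with a carved rosette under 2 mm high, 120 mm long (x) x 100 mm wide (y) x 28 mm thick, 0.17 to 0.34 kg, lying flat on the bench. Origin: centre of its underside. Its +x end, the one near the groove, goes into the case first. It starts ahead of the mouth, up to 50 mm to either side of the case's axis and turned up to 0.3 rad from it.
- panel_groove (a point): Middle of the floor of the groove across the panel's whole width in its top; the groove is 25 mm long in x (from x = +15 to +40 mm of the panel) and 9 mm deep.
- panel_lead (a point): Middle of the panel's leading end face (+60 mm in its x, 14 mm above its underside).
- panel_rear (a point): Middle of the panel's rear end face (-60 mm in its x, 14 mm above its underside), the face to push.
- case: Slip case screwed to the bench, no floor: wooden side walls 14 mm thick, 32 mm high, with rounded ends (radius 7 mm) at the mouth; clear plastic cover 5 mm thick, underside 32 mm above the bench; end wall. 150 mm long outside, 103 mm wide inside. Origin: on the bench at the middle of the open mouth; x points into the case, y to its left, z up.
- case_home (a point): Where the panel's origin lies when home: 55 mm inside the mouth on the case's axis, on the bench. The panel is then parallel to the case and its rear face stands about 5 mm out of the mouth.
- case_pad (a point): Middle of the face of a cork pad on a spring inside the case, 112 mm from the mouth. The panel's leading end meets it 3 mm before home; it yields at 1.2 N per mm and stops hard 5 mm past home (10 N, plus the panel's friction). Once the pushing stops it presses the panel back against the catch.
- catch (a joint): Brass drop catch in the case's cover, a vertical slide in m: 0 = down, at most 0.012 = lifted; works by itself. Spring: 2 N down, 2.5 N lifted. Its nose, sloped towards the mouth, reaches 6 mm below the level of the panel's top. The panel's leading end meets it with the panel's origin about 15 mm inside the mouth, lifts it 6 mm (a push of 4 to 10 N), and it drops into the groove at home.
- catch_knob (a point): Top of the round brass knob (18 mm across) on the catch, 66 mm above the bench when the catch is down, 91 mm inside the mouth on the case's axis.
- mallet: Bystander: turned wooden mallet standing upright, 90 mm across, 228 mm high. Origin: centre of its underside.
- gouge_a: Bystander: gouge lying flat, 215 mm long and 25 mm thick. Origin: at the joint of handle and blade (underside), blade to +x.
- gouge_b: Bystander: gouge lying flat, like gouge_a.
- gouge_c: Bystander: gouge lying flat, like gouge_a but 225 mm long.
- oilstone: Bystander: grey oilstone 150 x 50 x 25 mm. Origin: centre of its underside.
- glue: Bystander: white glue bottle, 60 mm across, 150 mm high. Origin: centre of its underside.
Not all that is in view belongs to the job. Of the things shaped like the panel, the wood one is meant.

How it is judged (in metres and radians):
On the way, in this order (a step that is already met when the one before it is completed fails the run):
1. the panel's leading end is inside the mouth by more than 15 mm, the panel flat and square with the case (within 0.06 rad) (x of panel_lead in the frame of case above 0.015 m and x of panel in the frame of case below 0.012 m and y of panel in the frame of case between -0.005 and 0.005 m and angle between the x axis of panel and the x axis of case, either way round below 0.06 rad and height (world z) of panel below 0.004 m), for 0.1 s.
2. the panel, pushed further in, has lifted the catch by more than 4 mm (value of joint catch above 0.004 m and x of panel in the frame of case above 0.014 m), for 0.1 s.
At the end, for the whole second after the job is handed in: The panel lies flat and at rest in the case, square within 0.04 rad, its origin 52 to 60 mm inside the mouth and within 4 mm of the axis, and the catch is down (within 2 mm) in its groove (x of panel in the frame of case between 0.052 and 0.0605 m and y of panel in the frame of case between -0.004 and 0.004 m and angle between the x axis of panel and the x axis of case, either way round below 0.04 rad and height (world z) of panel between -0.004 and 0.004 m and value of joint catch below 0.002 m and linear speed of panel below 0.01 m/s); the robot touches nothing.
It fails at once if the robot's fingers push or press on the panel with more than 35 N (contact force between the fingers and panel above 35 N).
It fails at once if the panel is tipped up by more than 0.3 rad (angle between panel's own z axis and vertical above 0.3 rad).
It fails at once if a bystander is shifted by more than 30 mm (distance of any of mallet, gouge_a, gouge_b, gouge_c, oilstone, glue from where it was at the start of the episode above 0.03 m).
It also fails if it takes over 58 s, if anything falls off the work surface, if the arm or the gripper's body presses on something with over 40 N, if the wrist force passes 120 N, or if a joint passes its speed limit or range.

## Working session

There is one attempt and no reset: what is moved stays moved. The work goes in short steps, Python scripts to look and compute and a shell command to move; the robot and the scene stay as the last step left them, time stands still between calls to the robot, and variables do not carry over. Pictures are saved under pics/ and viewed, about 8 in all and at most 12, crops included, and the job is handed in when it is done.

```bash
mkdir -p pics; cat > h.py <<'E'
import numpy as np, cv2
from bench import robot
from scipy.spatial.transform import Rotation as R
def K(im):
    f=200/np.tan(np.radians(im["fovy"])/2)
    return np.array([[f,0,im["cx"]],[0,f,im["cy"]],[0,0,1.]]),np.array(im["distortion"],float)
def grab(n,fn=None):
    im=robot.get_image(n)
    if fn: cv2.imwrite(fn,im["pixels"][:,:,::-1])
    return im
D=np.diag([1,-1,-1.])
def proj(im,P):
    V=np.array(im["view"]); k,d=K(im)
    c=(np.atleast_2d(P)@V[:3,:3].T+V[:3,3])@D
    return cv2.projectPoints(c,np.zeros(3),np.zeros(3),k,d)[0][:,0]
def unproj(im,px,z):
    V=np.array(im["view"]); k,d=K(im)
    u=cv2.undistortPoints(np.array(px,float).reshape(-1,1,2),k,d)[:,0]
    r=(np.c_[u,np.ones(len(u))]@D)@V[:3,:3]
    o=-V[:3,:3].T@V[:3,3]
    return o+r*((np.asarray(z)-o[2])/r[:,2])[:,None]
E
python3 - <<'E'
from h import *
for n in("top","scene"):
    im=grab(n,f"pics/{n}0.png"); V=np.array(im["view"]); print(n,im["fovy"],im["cx"],im["cy"],im["distortion"],-V[:3,:3].T@V[:3,3])
s=robot.read_state(); print(s["ee_pos"],s["tcp_rot"],s["force"],s["time_s"])
E
```

```text
top 49.27405000920368 321.81764256802285 205.29529688839557 [-0.06225599  0.          0.          0.          0.        ] [ 4.21050308e-01 -1.36432978e-03  1.47734985e+00]
scene 54.25156703935617 324.08598705349715 201.13971885541014 [-0.08098887  0.          0.          0.          0.        ] [1.17026292 0.47100343 0.67967597]
[ 0.18881583 -0.54255498  0.23273302] [-1.79981699e+02  9.32369075e-02 -7.08205329e+01] [ 0.0922021  -0.46754405 -0.10407257] 0.1
```

View pics/top0.png

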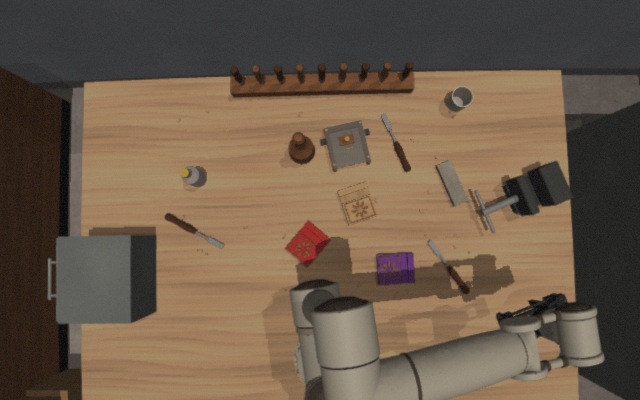

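View pics/scene0.png

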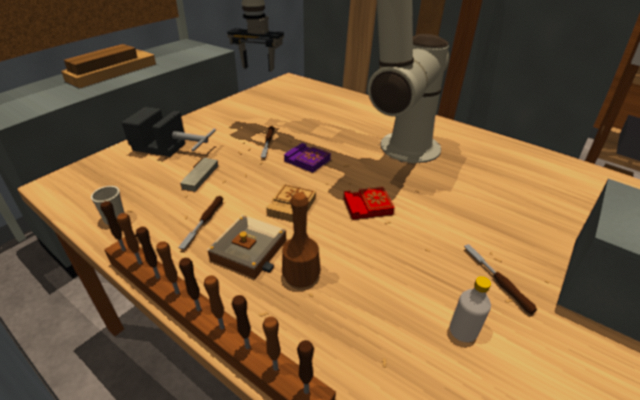

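Panel-shaped candidates in the top view: red (306,243), purple (395,267) and pale wood (357,203). I choose the pale wood one and check it in a close crop together with the case (346,145).

```bash
python3 - <<'E'
from h import *
im=cv2.imread("pics/top0.png")[100:240,280:440]
cv2.imwrite("pics/c0.png",cv2.resize(im,None,fx=4,fy=4,interpolation=cv2.INTER_CUBIC))
m=robot.get_image("wrist"); print(m["fovy"],m["cx"],m["cy"],np.round(m["mount"],4).tolist())
E
```

```text
59.94250796539694 317.24386807229143 199.67777473621825 [[1.0, -0.0016, -0.0003, -0.0007], [-0.0017, -0.9665, -0.2567, -0.0724], [0.0001, 0.2567, -0.9665, -0.1514], [0.0, 0.0, 0.0, 1.0]]
```

View pics/c0.png

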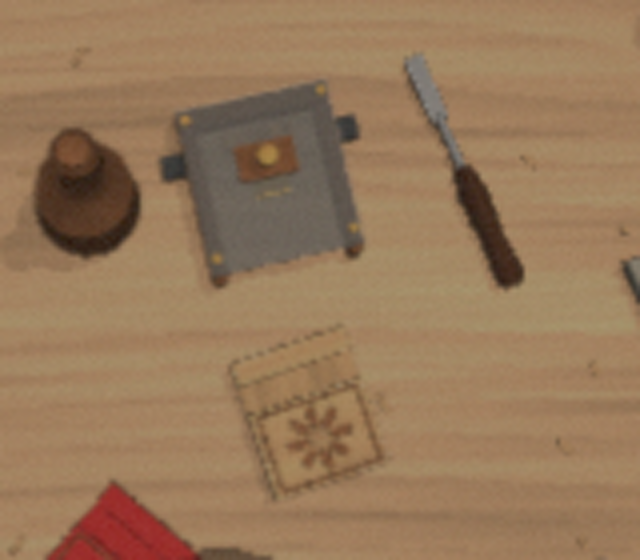

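The crop confirms it: the wooden panel is at crop (232–382, 325–497), with its groove on the far (case) side. The case mouth faces it at crop (215–355, 245–280), and the mallet stands to the left of the case. Next I need rough poses.

```bash
python3 - <<'E'
from h import *
im=robot.get_image("top")
c=lambda l:[(280+(x-1.5)/4,100+(y-1.5)/4) for x,y in l]
p=unproj(im,c([(240,362),(345,325),(382,458),(280,492)]),[.028]*4); print(p.round(3)) # panel FL FR RR RL
q=unproj(im,c([(185,120),(321,90),(353,228),(217,259),(268,155)]),[.037]*4+[.064]); print(q.round(3))
a=unproj(im,c([(95,205)]),[.03]);print(a)
for u in (p[1]-p[2],p[0]-p[3],p[0]-p[1],q[0]-q[3],q[1]-q[2],q[0]-q[1],q[3]-q[2]): print(np.hypot(*u[:2]),np.degrees(np.arctan2(u[1],u[0])))
E
```

```text
[[ 0.564 -0.053  0.028]
 [ 0.593 -0.141  0.028]
 [ 0.481 -0.169  0.028]
 [ 0.455 -0.083  0.028]]
[[ 0.768 -0.011  0.037]
 [ 0.791 -0.126  0.037]
 [ 0.673 -0.149  0.037]
 [ 0.65  -0.035  0.037]
 [ 0.731 -0.079  0.064]]
[[0.69885098 0.06568711 0.03      ]]
0.11522799790672503 13.871776770575138
0.11332190233391767 15.653704010779805
0.09315706160696653 108.20958374116101
0.12064978741246846 11.47726704937245
0.11999544598613937 11.199963566543513
0.11701404043546595 101.36425650818481
0.11643382953957264 101.68637953966767
```

```bash
python3 -m inch '[[[-0.015,-0.025,-0.067,0,0,-0.15,60],[-0.03,-0.05,-0.067,0,0,-0.3,60],[-0.045,-0.08,-0.067,0,0,-0.45,60],[-0.06,-0.11,-0.067,0,0,-0.6,60],[-0.075,-0.135,-0.067,0,0,-0.75,60],[-0.09,-0.16,-0.067,0,0,-0.9,60],[-0.105,-0.19,-0.067,0,0,-1.05,60],[-0.12,-0.215,-0.067,0,0,-1.2,60],[-0.135,-0.24,-0.067,0,0,-1.35,60],[-0.15,-0.265,-0.067,0,0,-1.5,60],[-0.165,-0.29,-0.067,0,0,-1.65,60],[-0.18,-0.32,-0.067,0,0,-1.8,60],[-0.195,-0.345,-0.067,0,0,-1.95,60],[-0.21,-0.375,-0.067,0,0,-2.1,60],[-0.225,-0.4,-0.067,0,0,-2.25,60],[-0.24,-0.425,-0.067,0,0,-2.4,60],[-0.255,-0.45,-0.067,0,0,-2.55,60],[-0.27,-0.48,-0.067,0,0,-2.7,60],[-0.285,-0.5,-0.067,0,0,-2.85,60],[-0.29,-0.515,-0.067,0,0,-3.0,60]]]'; cat >> h.py <<'E'
def wrist(fn=None):
    s=robot.read_state(); im=grab("wrist",fn)
    T=np.eye(4); T[:3,:3]=R.from_euler("xyz",s["tcp_rot"],degrees=True).as_matrix(); T[:3,3]=s["ee_pos"]
    im["view"]=np.linalg.inv(T@np.array(im["mount"])); return im,s
E
python3 - <<'E'
from h import *
import pickle
im,s=wrist("pics/w1.png"); pickle.dump(im,open("w1.pkl","wb")); print(s["ee_pos"],s["tcp_rot"],s["qd"])
E
```

```text
time_s: 2.2
ee_pos: [0.5806, -0.098, 0.3003]
tcp_rot: [-180.0, -0.0, 101.5]
force: [0.8, 0.2, -0.4]
finger_gap: 0.599
[ 0.58064121 -0.097968    0.30025767] [-1.79978149e+02 -4.66221664e-02  1.01532146e+02] [ 12.41281071  15.93750869 -17.67220679  -0.8131274    1.39373052
 -72.30760324]
```

View pics/w1.png

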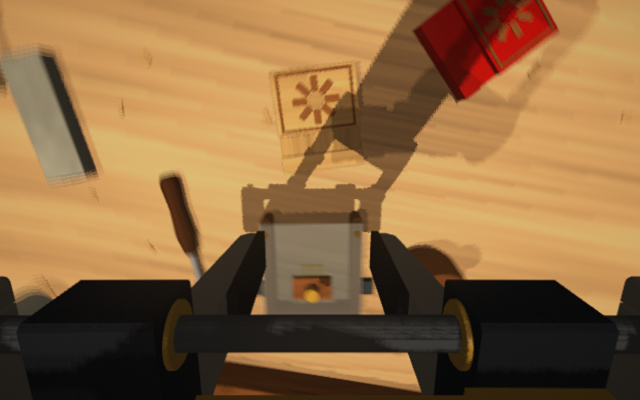

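The wrist view shows the panel at (315,115), the mouth ahead at (265–358, 215) and the fingers below. It is slightly blurred because the arm was still moving. I'll go back and lower, let it rest, and look closer.

```bash
python3 -m inch '[[[0,-0.04,0.02,0,0,0,60],[0,-0.08,0.05,0,0,0,60],[0,-0.08,0.05,0,0,0,60],[0,-0.08,0.05,0,0,0,60],[0,-0.08,0.05,0,0,0,60]]]'; 
python3 - <<'E'
from h import *
import pickle
im,s=wrist("pics/w2.png"); pickle.dump(im,open("w2.pkl","wb")); print(s["ee_pos"],s["tcp_rot"],np.abs(s["qd"]).max())
cv2.imwrite("pics/c2.png",cv2.resize(im["pixels"][60:320,200:460,::-1],None,fx=2.3,fy=2.3,interpolation=cv2.INTER_CUBIC))
E
```

```text
time_s: 2.75
ee_pos: [0.5031, -0.1162, 0.2527]
tcp_rot: [179.8, 0.1, 101.0]
force: [0.8, -0.7, 1.8]
finger_gap: 0.601
[ 0.50307017 -0.11619323  0.25272137] [1.79802352e+02 1.47255072e-01 1.00983891e+02] 2.068165279176771
```

View pics/c2.png

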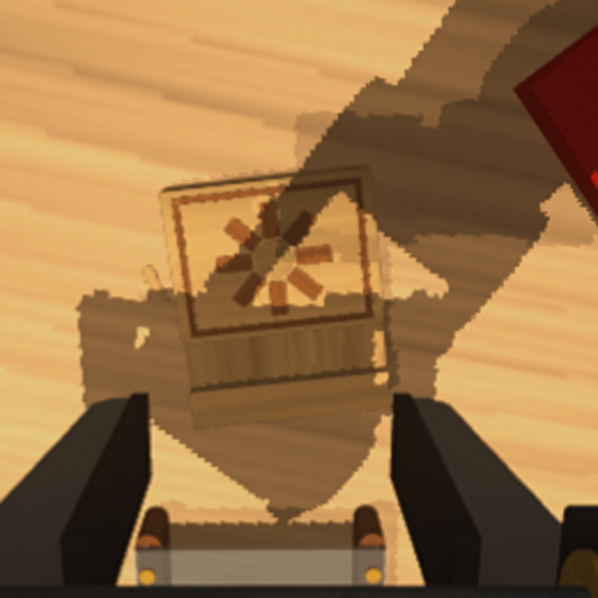

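```bash
python3 - <<'E'
from h import *
import pickle
from scipy.optimize import least_squares
w1,w2=[pickle.load(open(f,"rb")) for f in("w1.pkl","w2.pkl")]
top=robot.get_image("top")
c2=lambda l:np.array([(200+(x-.65)/2.3,60+(y-.65)/2.3) for x,y in l])
ct=lambda l:np.array([(280+(x-1.5)/4,100+(y-1.5)/4) for x,y in l])
def place(q,L): 
    c,s=np.cos(q[2]),np.sin(q[2]); L=np.array(L,float); return np.c_[q[0]+c*L[:,0]-s*L[:,1],q[1]+s*L[:,0]+c*L[:,1],L[:,2]]
pp=c2([(163,192),(371,168),(392,398),(193,428)]); PL=[(-.06,-.05,.028),(-.06,.05,.028),(.06,.05,.028),(.06,-.05,.028)]
print(unproj(w2,pp,[.028]*4).round(4))
f=least_squares(lambda q:(proj(w2,place(q,PL))-pp).ravel(),[.52,-.11,.25]); p=f.x; print("panel",p,np.degrees(p[2]),f.fun.round(1))
s2=c2([(148,578),(374,576)]); kt=ct([(185,120),(321,90),(353,228),(217,259),(268,153)])
def res(q):
    a,b,ys=q[3],q[4],.0585
    return np.r_[(proj(w2,place(q,[(a,-ys,.037),(a,ys,.037)]))-s2).ravel(),
     2*(proj(top,place(q,[(b,ys,.037),(b,-ys,.037),(a,-ys,.037),(a,ys,.037),(.091,0,.066)]))-kt).ravel()]
g=least_squares(res,[.65,-.09,.2,.015,.135]); c=g.x; print("case",c,np.degrees(c[2]),g.fun.round(1))
print("w1 mouth/knob proj",proj(w1,place(c,[(0,-.0515,.0),(0,.0515,0),(.091,0,.066)])))
cs,sn=np.cos(c[2]),np.sin(c[2]); d=p[:2]-c[:2]; print("panel in case",cs*d[0]+sn*d[1],-sn*d[0]+cs*d[1],np.degrees(p[2]-c[2]))
v=cv2.resize(w2["pixels"][60:320,200:460,::-1],None,fx=2.3,fy=2.3,interpolation=cv2.INTER_CUBIC)
for P in place(p,PL+[(.015,.05,.028),(.015,-.05,.028),(.04,.05,.028),(.04,-.05,.028)]): 
    u=(proj(w2,P)[0]-[200,60])*2.3; cv2.circle(v,tuple(int(t) for t in u),3,(0,255,0),1)
for P in place(c,[(0,y*s,z) for y in(.0515,.0655) for s in(1,-1) for z in(0,.032)]): 
    u=(proj(w2,P)[0]-[200,60])*2.3; cv2.circle(v,tuple(int(t) for t in u),3,(255,0,255) if P[2]>0 else (255,0,0),1)
cv2.imwrite("pics/o2.png",v)
E
```

```text
[[ 0.4791 -0.1717  0.028 ]
 [ 0.4497 -0.0788  0.028 ]
 [ 0.558  -0.0432  0.028 ]
 [ 0.5931 -0.1381  0.028 ]]
panel [ 0.52023795 -0.10780831  0.31273716] 17.918519128013276 [-1.9 -0.9  0.5 -1.8  0.4  3.4  1.1 -0.1]
case [ 0.64228421 -0.09489919  0.19306739  0.02137293  0.13958692] 11.061946366814924 [-0.9 -1.5 -1.2 -0.5 -0.4 -0.1 -0.3  0.3 -0.8 -0.7 -1.3 -1.4 -0.7  0.2]
w1 mouth/knob proj [[271.50474016 208.88599796]
 [347.45759083 209.58730394]
 [308.07434    294.78990027]]
panel in case -0.1222555575487646 0.010747764292278092 6.856572761198352
```

View pics/o2.png

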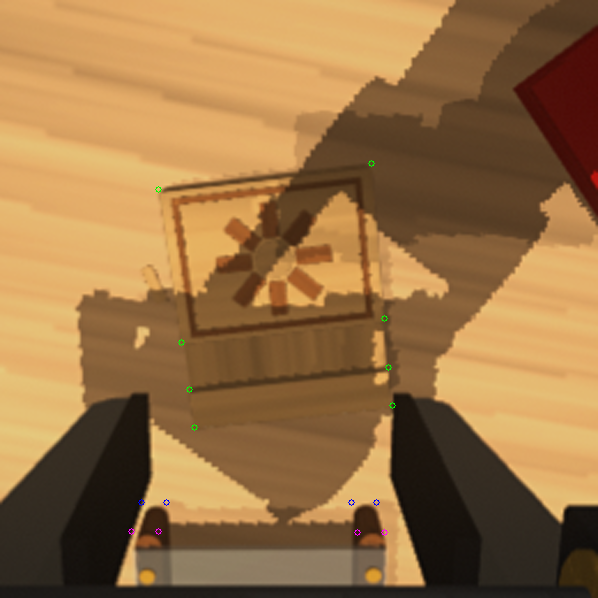

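Fit: the case mouth is at about (0.645, −0.0935), yaw 11.1°. In the case frame the panel is at x ≈ −125 mm, y ≈ +10 mm, turned about +6.5°. Plan: square and centre the panel by pushing its left side with both fingers as a fence, then push straight in from the rear.

```bash
python3 -m inch '[[[0.01,0.002,0.02,0,0,0.14,60],[0.02,0.004,0.04,0,0,0.28,60],[0.03,0.006,0.06,0,0,0.42,60],[0.04,0.008,0.08,0,0,0.56,60],[0.05,0.01,0.09,0,0,0.7,60],[0.06,0.012,0.1,0,0,0.84,60],[0.07,0.014,0.11,0,0,0.98,60],[0.08,0.016,0.12,0,0,1.12,60],[0.09,0.0185,0.12,0,0,1.26,60],[0.09,0.0185,0.12,0,0,1.4,60],[0.09,0.0185,0.12,0,0,1.5,60],[0.09,0.0185,0.12,0,0,1.569,60],[0.09,0.0185,0.15,0,0,1.569,60],[0.09,0.0185,0.18,0,0,1.569,60],[0.09,0.0185,0.21,0,0,1.569,60],[0.09,0.0185,0.2257,0,0,1.569,60],[0.09,0.0185,0.2257,0,0,1.569,60],[0.09,0.0185,0.2257,0,0,1.569,60]]]'
cat >> h.py <<'E'
C=np.array([.645,-.0935,np.radians(11.1)])
def tocase(p):
    c,s=np.cos(C[2]),np.sin(C[2]); d=np.array(p)[...,:2]-C[:2]
    return np.stack([c*d[...,0]+s*d[...,1],-s*d[...,0]+c*d[...,1]],-1)
E
python3 - <<'E'
from h import *
s=robot.read_state(); print(tocase(s["ee_pos"]),s["force"])
E
```

```text
time_s: 4.65
ee_pos: [0.5042, -0.0237, 0.0261]
tcp_rot: [179.9, -0.1, 11.2]
force: [0.7, 0.0, 0.6]
finger_gap: 0.6
[-0.12475279  0.09556496] [0.72957258 0.04039671 0.64507271]
```

```bash
python3 -m inch '[[[0,0.004,0,0,0,0,60],[0,0.008,0,0,0,0,60],[0,0.012,0,0,0,0,60],[0,0.015,0,0,0,0,60],[0,0.017,0,0,0,0,60],[0,0.019,0,0,0,0,60],[0,0.021,0,0,0,0,60],[0,0.023,0,0,0,0,60],[0,0.025,0,0,0,0,60],[0,0.027,0,0,0,0,60],[0,0.029,0,0,0,0,60],[0,0.031,0,0,0,0,60],[0,0.032,0,0,0,0,60],[0,0.033,0,0,0,0,60],[0,0.033,0,0,0,0,60]]]'
python3 - <<'E'
from h import *
import pickle
im,s=wrist("pics/w3.png"); pickle.dump(im,open("w3.pkl","wb")); print(tocase(s["ee_pos"]),s["force"])
grab("top","pics/top3.png");t=cv2.imread("pics/top3.png")[110:240,290:420]
a=cv2.resize(t,(400,400),interpolation=cv2.INTER_CUBIC); b=cv2.resize(im["pixels"][:,120:520,::-1],(400,400)); cv2.imwrite("pics/c3.png",np.hstack([b,a]))
E
```

```text
time_s: 6.15
ee_pos: [0.5088, -0.056, 0.0249]
tcp_rot: [180.0, 0.0, 11.2]
force: [0.4, 0.5, 0.1]
finger_gap: 0.599
[-0.12645155  0.0630568 ] [0.37045904 0.46098342 0.09821237]
```

View pics/c3.png

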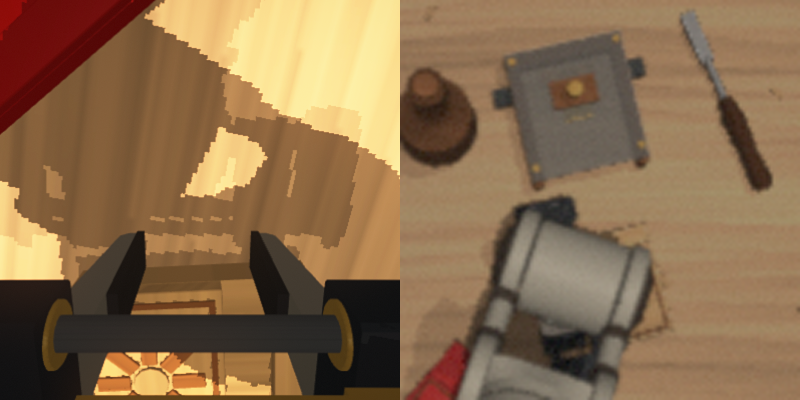

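```bash
python3 - <<'E'
from h import *
import pickle
im=pickle.load(open("w3.pkl","rb")); g=cv2.cvtColor(im["pixels"],cv2.COLOR_RGB2GRAY)
for c in (270,285,300,315,330,345,360): print(c,*g[250:312,c])
v=im["pixels"][230:320,240:400,::-1]; cv2.imwrite("pics/c4.png",cv2.resize(v,None,fx=5,fy=5,interpolation=cv2.INTER_CUBIC))
E
```

```text
270 141 139 113 103 103 102 102 103 103 103 103 103 103 103 102 103 102 85 79 80 80 78 79 80 78 79 78 79 79 78 79 78 79 84 84 79 75 76 77 77 77 79 92 110 125 129 128 129 128 128 128 130 128 82 65 72 73 73 73 84 117 128
285 133 109 101 98 98 97 98 97 97 97 97 97 97 96 97 96 87 81 80 80 80 79 81 80 79 80 80 80 80 79 80 79 80 86 81 76 77 78 79 80 80 89 107 122 131 131 131 131 131 131 131 130 90 65 70 73 73 72 75 115 132 132
300 116 105 104 104 105 104 104 104 103 103 102 103 103 102 101 93 82 80 80 80 80 80 81 80 80 80 80 80 80 80 80 81 86 85 83 82 82 82 81 79 83 101 117 129 131 131 129 129 130 130 129 98 64 68 74 73 72 74 104 125 130 129
315 105 106 107 108 109 108 110 109 110 110 111 110 109 109 104 86 80 81 80 80 80 81 80 80 80 81 80 80 80 80 80 85 85 83 82 83 81 80 79 80 96 113 128 131 132 131 132 132 132 130 106 64 67 74 74 72 73 94 123 132 131 131
330 102 103 103 103 102 104 103 103 103 103 103 103 103 102 88 81 80 79 79 79 79 80 80 79 79 80 80 80 79 79 82 86 85 85 86 86 86 85 84 94 112 129 135 134 134 135 136 137 134 108 72 63 70 73 73 73 72 71 72 71 72 72
345 137 138 138 131 128 108 100 100 100 102 101 102 102 92 79 76 76 76 76 76 76 76 77 76 76 76 76 76 75 78 115 128 129 128 127 127 127 127 127 127 128 127 128 128 128 128 126 125 125 123 121 120 121 121 120 119 117 117 116 114 114 114
360 145 139 138 135 113 105 105 105 103 103 103 103 97 82 76 76 76 75 76 76 76 76 75 76 75 76 75 75 76 104 124 127 129 128 127 127 127 128 128 127 126 127 128 128 127 127 126 125 124 123 121 121 121 119 119 118 117 116 115 115 113 114
```

View pics/c4.png

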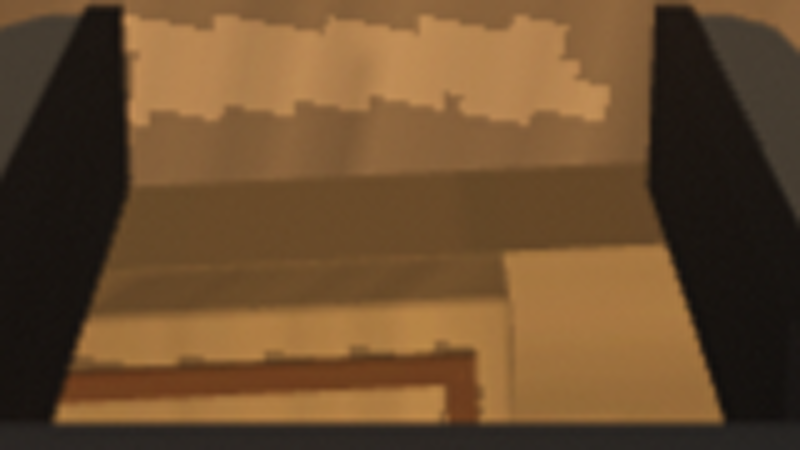

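```bash
python3 - <<'E'
from h import *
import pickle
im=pickle.load(open("w3.pkl","rb"))
for z,l in((0,[(270,267),(285,266.3),(300,265.5),(315,264.8),(330,264),(345,263.3),(360,262.5)]),(.028,[(270,282.8),(285,282.7),(300,281.7),(315,280.7),(330,279.7)])):
    q=tocase(unproj(im,l,[z]*len(l))); f=np.polyfit(q[:,0],q[:,1],1); print(z,q.round(4)[[0,-1]].tolist(),f,np.degrees(np.arctan(f[0])),"y at x=-.125",np.polyval(f,-.125))
E
```

```text
0 [[-0.1521, 0.0503], [-0.1023, 0.0532]] [0.05771705 0.05906653] 3.3032787383652353 y at x=-.125 0.051851894137500285
0.028 [[-0.1482, 0.0557], [-0.1199, 0.0574]] [0.06335062 0.06493302] 3.624879051098333 y at x=-.125 0.0570141920007947
```

```bash
python3 - <<'E'
from h import *
import pickle
im=pickle.load(open("w3.pkl","rb"))
for z,l in((.028,[(270,293),(285,292),(300,291.2),(315,290.5),(330,289.8)]),(.019,[(345,279.5),(360,279)]),(.019,[(341,280)])):
    q=tocase(unproj(im,l,[z]*len(l))); f=np.polyfit(q[:,0],q[:,1],1); print(z,q.round(4)[[0,-1]].tolist(),np.degrees(np.arctan(f[0])),"y at x=-.125",np.polyval(f,-.125))
E
```

```text
0.028 [[-0.1484, 0.0504], [-0.1198, 0.0522]] 3.5261227241399857 y at x=-.125 0.05188284615721456
0.019 [[-0.112, 0.0528], [-0.1046, 0.0531]] 2.3295546354735897 y at x=-.125 0.05229826823731645
0.019 [[-0.114, 0.0525], [-0.114, 0.0525]] -12.973004792258793 y at x=-.125 0.055067943737221986<stdin>:5: RankWarning: Polyfit may be poorly conditioned
```

The side face reads 3.4° off and 52 mm left at the middle, so only the front finger is touching. I'll push 4.5 mm more to square the panel, then retreat and swing round behind it.

```bash
python3 -m inch '[[[0,0.0015,0,0,0,0,60],[0,0.003,0,0,0,0,60],[0,0.0045,0,0,0,0,60],[0,0.0045,0,0,0,0,60],[0,-0.015,0,0,0,0,60],[0,-0.025,-0.03,0,0,0,60],[0,-0.025,-0.07,0,0,0,60],[-0.01,-0.02,-0.11,0,0,-0.14,60],[-0.02,-0.01,-0.15,0,0,-0.28,60],[-0.03,0,-0.19,0,0,-0.42,60],[-0.04,0.01,-0.225,0,0,-0.56,60],[-0.05,0.02,-0.225,0,0,-0.7,60],[-0.06,0.03,-0.225,0,0,-0.84,60],[-0.07,0.04,-0.225,0,0,-0.98,60],[-0.08,0.05,-0.225,0,0,-1.12,60],[-0.093,0.063,-0.225,0,0,-1.26,60],[-0.093,0.063,-0.225,0,0,-1.4,60],[-0.093,0.063,-0.225,0,0,-1.5,60],[-0.093,0.063,-0.225,0,0,-1.57,60],[-0.093,0.063,-0.225,0,0,-1.57,60]]]'
python3 -m inch '[[[0,0,0,0,0,0,60],[0,0,0,0,0,0,60]]]'
python3 - <<'E'
from h import *
import pickle
im,s=wrist("pics/w5.png"); pickle.dump(im,open("w5.pkl","wb")); print(tocase(s["ee_pos"]),s["ee_pos"],s["tcp_rot"],s["qd"].max() if hasattr(s["qd"],"max") else max(s["qd"]))
v=im["pixels"][80:380,190:450,::-1]; cv2.imwrite("pics/c5.png",cv2.resize(v,None,fx=2,fy=2,interpolation=cv2.INTER_CUBIC))
E
```

```text
time_s: 8.25
ee_pos: [0.4296, -0.1359, 0.2499]
tcp_rot: [-180.0, 0.0, 101.1]
force: [0.5, -0.3, -0.8]
finger_gap: 0.6
time_s: 8.45
ee_pos: [0.4297, -0.1357, 0.2499]
tcp_rot: [-180.0, 0.0, 101.1]
force: [0.1, 0.5, 0.5]
finger_gap: 0.598
[-2.19380773e-01  5.54358281e-05] [ 0.42971258 -0.13568122  0.2498832 ] [-1.79993488e+02  6.93166465e-03  1.01056909e+02] 0.0782270505572793
```

View pics/c5.png

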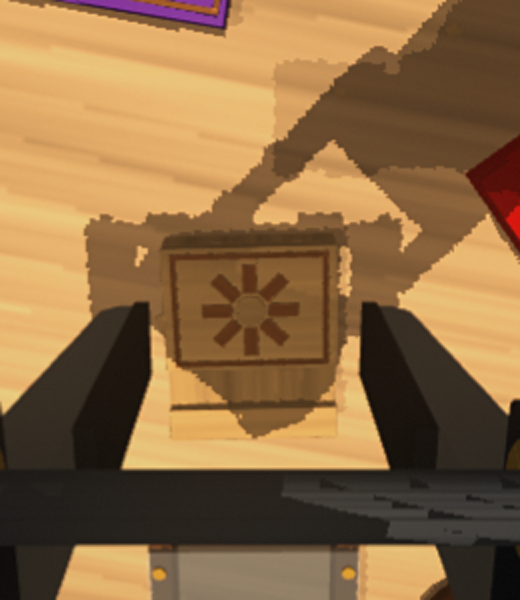

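```bash
python3 - <<'E'
from h import *
import pickle
im=pickle.load(open("w5.pkl","rb"))
c=lambda l:[(190+(x-.5)/2,80+(y-.5)/2) for x,y in l]
print(tocase(unproj(im,c([(163,247),(340,245),(337,437),(170,438)]),[.028]*4)).round(4).tolist())
print(tocase(unproj(im,c([(159,574),(348,574)]),[.037]*2)).round(4).tolist())
E
```

```text
[[-0.1882, -0.0504], [-0.1894, 0.0483], [-0.0699, 0.0503], [-0.0691, -0.0501]]
[[0.0196, -0.0584], [0.0195, 0.0588]]
```

Measured: panel x = −129 mm, y within 0.5 mm of the axis and about 0.5° off. The screws confirm the case axis. Next I descend behind it and push.

```bash
python3 -m inch '[[[0,0,0.04,0,0,0,60],[0,0,0.08,0,0,0,60],[0,0,0.12,0,0,0,60],[0,0,0.16,0,0,0,60],[0,0,0.2,0,0,0,60],[0,0,0.215,0,0,0,60],[0,0,0.223,0,0,0,60],[0,0,0.223,0,0,0,60],[0,0.006,0.223,0,0,0,60],[0,0.012,0.223,0,0,0,60],[0,0.016,0.223,0,0,0,60],[0,0.019,0.223,0,0,0,60],[0,0.022,0.223,0,0,0,60],[0,0.025,0.223,0,0,0,60],[0,0.028,0.223,0,0,0,60],[0,0.031,0.223,0,0,0,60],[0,0.034,0.223,0,0,0,60],[0,0.037,0.223,0,0,0,60],[0,0.04,0.223,0,0,0,60]]]'
python3 -m inch '[[[0,0.003,0,0,0,0,60],[0,0.006,0,0,0,0,60],[0,0.009,0,0,0,0,60],[0,0.012,0,0,0,0,60],[0,0.015,0,0,0,0,60],[0,0.018,0,0,0,0,60],[0,0.021,0,0,0,0,60],[0,0.024,0,0,0,0,60],[0,0.027,0,0,0,0,60],[0,0.03,0,0,0,0,60],[0,0.033,0,0,0,0,60],[0,0.036,0,0,0,0,60],[0,0.039,0,0,0,0,60],[0,0.042,0,0,0,0,60],[0,0.044,0,0,0,0,60],[0,0.046,0,0,0,0,60],[0,0.048,0,0,0,0,60],[0,0.05,0,0,0,0,60],[0,0.052,0,0,0,0,60],[0,0.054,0,0,0,0,60]]]'
python3 - <<'E'
from h import *
import pickle
im,s=wrist("pics/w6.png"); pickle.dump(im,open("w6.pkl","wb")); print(tocase(s["ee_pos"]),s["force"])
cv2.imwrite("pics/c6.png",im["pixels"][:,:,::-1])
E
```

```text
time_s: 10.4
ee_pos: [0.4693, -0.1278, 0.0268]
tcp_rot: [180.0, -0.0, 101.1]
force: [-2.9, -0.1, 2.5]
finger_gap: 0.601
time_s: 12.4
ee_pos: [0.5211, -0.1175, 0.0269]
tcp_rot: [-179.8, -0.0, 101.2]
force: [-8.0, -0.5, 3.9]
finger_gap: 0.597
[-0.12619694  0.00034247] [-7.98184797 -0.51276182  3.90779879]
```

View pics/c6.png

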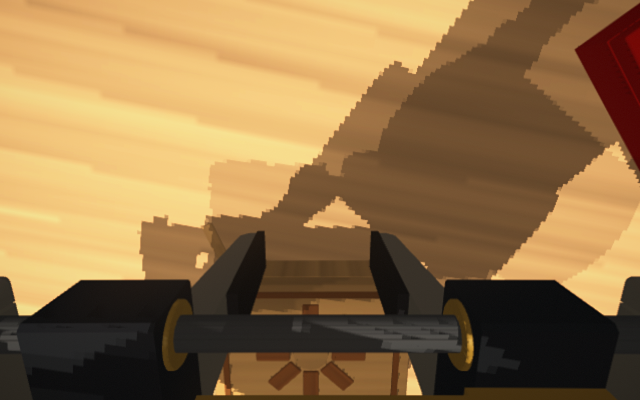

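```bash
python3 - <<'E'
from h import *
import pickle
im=pickle.load(open("w6.pkl","rb"));g=cv2.cvtColor(im["pixels"],cv2.COLOR_RGB2GRAY).astype(int)
print(tocase(unproj(im,[(310.5,308),(311,385),(225,388),(401,388)],[.028]*4)).round(4).tolist())
for c in (270,290,310,330,350,365): print(c,*g[254:304,c])
for r in (370,385): print(r,*g[r,212:235],'|',*g[r,385:412])
E
```

```text
[[-0.1032, -0.002], [-0.0584, -0.0019], [-0.0566, -0.0465], [-0.0567, 0.0449]]
270 92 92 89 90 87 85 76 67 66 66 67 66 66 66 66 65 65 66 65 65 65 66 71 66 62 60 60 60 60 59 62 67 68 69 70 70 69 63 49 44 45 46 45 47 59 69 70 71 70 72
290 92 93 93 92 92 90 77 65 63 64 64 64 64 64 63 63 64 64 62 63 63 63 69 64 61 60 60 58 58 59 62 66 68 69 69 69 68 61 47 45 47 46 46 46 60 69 70 70 71 70
310 88 89 90 91 93 94 79 69 68 68 67 68 67 68 68 67 67 67 66 67 66 68 74 65 59 59 59 60 59 59 61 65 68 68 68 70 72 63 48 46 46 46 46 46 64 77 78 86 90 89
330 86 87 88 89 88 89 76 67 66 66 65 65 65 65 65 65 65 64 65 65 65 65 71 64 60 58 58 58 60 61 67 73 76 77 78 77 76 64 48 44 45 45 45 46 63 77 101 110 111 111
350 86 85 84 86 87 86 74 66 65 64 64 64 65 64 64 64 64 65 65 66 65 65 72 67 63 63 65 65 66 66 68 73 75 77 77 77 77 63 47 43 45 45 46 46 65 99 108 109 109 111
365 89 87 86 86 85 85 75 69 68 68 68 68 68 68 67 67 67 68 67 67 67 67 73 70 65 65 65 65 65 66 68 73 76 77 78 77 76 63 47 44 44 44 43 46 62 75 79 99 109 110
370 45 46 46 45 46 46 46 44 50 79 100 83 59 58 59 58 56 57 71 94 107 107 106 | 107 107 106 107 108 108 105 55 57 58 58 58 61 94 107 107 106 106 106 105 106 105 114 198 202 200 201
385 44 44 41 66 172 202 201 200 200 200 201 202 165 112 77 59 58 57 57 70 82 100 111 | 108 108 108 108 109 107 54 55 57 58 57 60 93 108 108 108 107 107 107 106 106 129 210 214 213 213 213
```

The panel is square behind the fingers and about 1 mm right of the axis, with its lead just at the mouth. I'll ease it left by 1 mm while continuing, and watch the force.

```bash
python3 -m inch '[[[0.0003,0.002,0,0,0,0,60],[0.0006,0.004,0,0,0,0,60],[0.001,0.006,0,0,0,0,60],[0.001,0.008,0,0,0,0,60],[0.001,0.01,0,0,0,0,60]]]'
python3 -m inch '[[[0,0.002,0,0,0,0,60],[0,0.004,0,0,0,0,60],[0,0.006,0,0,0,0,60],[0,0.008,0,0,0,0,60],[0,0.01,0,0,0,0,60],[0,0.012,0,0,0,0,60],[0,0.014,0,0,0,0,60]]]'
python3 - <<'E'
from h import *
import pickle
im,s=wrist("pics/w7.png"); pickle.dump(im,open("w7.pkl","wb")); print(tocase(s["ee_pos"]),s["force"],s["wrist_torque"]);g=cv2.cvtColor(im["pixels"],cv2.COLOR_RGB2GRAY).astype(int)
for r in (370,385): print(r,*g[r,212:235],'|',*g[r,385:412])
for c in (270,365): print(c,*g[254:304,c])
E
```

```text
time_s: 12.95
ee_pos: [0.5318, -0.1146, 0.0269]
tcp_rot: [180.0, 0.0, 101.1]
force: [-2.0, -1.3, 0.9]
finger_gap: 0.6
time_s: 13.65
ee_pos: [0.5455, -0.1119, 0.0269]
tcp_rot: [-180.0, 0.0, 101.1]
force: [-2.5, -0.4, 0.2]
finger_gap: 0.601
[-0.10117014  0.0011313 ] [-2.46460736 -0.40091395  0.18872997] [-0.0323514   0.26791522 -0.00413934]
370 46 45 45 46 45 46 46 45 50 78 101 82 59 59 58 58 57 57 66 76 94 105 105 | 106 106 106 106 106 106 98 55 56 58 58 56 61 93 105 105 105 105 104 105 104 103 130 213 216 215 215
385 45 44 43 65 172 201 200 198 199 199 198 178 133 104 98 78 59 56 59 80 97 102 107 | 107 106 106 106 108 105 53 54 56 57 55 59 91 106 107 106 106 105 105 104 103 128 207 212 211 211 211
270 94 94 92 92 92 90 76 67 66 65 66 66 65 65 66 65 65 65 65 64 65 65 71 66 62 60 58 59 59 58 60 66 68 69 68 68 69 62 47 42 44 44 44 45 59 68 70 70 70 70
365 86 86 88 90 91 91 79 69 67 68 68 68 67 68 68 67 67 65 66 66 66 66 72 69 64 63 63 64 64 65 66 72 74 75 75 76 76 69 49 43 44 43 44 44 63 92 105 107 107 109
```

Force has dropped to 2.5 N, so the panel is in the mouth and sliding freely. I continue towards the catch.

```bash
python3 -m inch '[[[0,0.002,0,0,0,0,60],[0,0.005,0,0,0,0,60],[0,0.008,0,0,0,0,60],[0,0.011,0,0,0,0,60],[0,0.014,0,0,0,0,60],[0,0.017,0,0,0,0,60],[0,0.02,0,0,0,0,60],[0,0.023,0,0,0,0,60],[0,0.026,0,0,0,0,60],[0,0.029,0,0,0,0,60],[0,0.032,0,0,0,0,60],[0,0.035,0,0,0,0,60],[0,0.038,0,0,0,0,60],[0,0.041,0,0,0,0,60]]]'
python3 -m inch '[[[0,0.002,0,0,0,0,60],[0,0.004,0,0,0,0,60],[0,0.006,0,0,0,0,60],[0,0.008,0,0,0,0,60],[0,0.01,0,0,0,0,60],[0,0.012,0,0,0,0,60],[0,0.014,0,0,0,0,60],[0,0.016,0,0,0,0,60]]]'
python3 -m inch '[[[0,0.002,0,0,0,0,60],[0,0.004,0,0,0,0,60],[0,0.006,0,0,0,0,60],[0,0.008,0,0,0,0,60],[0,0.01,0,0,0,0,60],[0,0.012,0,0,0,0,60],[0,0.014,0,0,0,0,60],[0,0.016,0,0,0,0,60]]]'
python3 - <<'E'
from h import *
s=robot.read_state(); print(tocase(s["ee_pos"]),s["force"])
E
```

```text
time_s: 15.1
ee_pos: [0.5858, -0.1039, 0.0269]
tcp_rot: [-180.0, 0.0, 101.1]
force: [-3.9, -0.4, 3.4]
finger_gap: 0.601
time_s: 15.9
ee_pos: [0.5987, -0.1013, 0.0269]
tcp_rot: [-179.6, -0.1, 101.2]
force: [-14.8, -3.5, 12.1]
finger_gap: 0.599
time_s: 16.7
ee_pos: [0.6151, -0.0981, 0.0269]
tcp_rot: [-179.7, -0.0, 101.1]
force: [-11.9, -2.2, 9.9]
finger_gap: 0.596
[-0.0302339   0.00122296] [-11.87273526  -2.18077975   9.86881202]
```

```bash
python3 -m inch '[[[0,0.001,0,0,0,0,60],[0,0.003,0,0,0,0,60],[0,0.005,0,0,0,0,60],[0,0.007,0,0,0,0,60],[0,0.009,0,0,0,0,60],[0,0.011,0,0,0,0,60]]]'
python3 -m inch '[[[0,0.001,0,0,0,0,60],[0,0.002,0,0,0,0,60],[0,0.003,0,0,0,0,60]]]'
python3 - <<'E'
from h import *
s=robot.read_state(); print(tocase(s["ee_pos"]),s["force"])
E
```

```text
time_s: 17.3
ee_pos: [0.6258, -0.096, 0.0269]
tcp_rot: [-179.7, -0.1, 101.1]
force: [-13.2, -3.2, 10.8]
finger_gap: 0.599
time_s: 17.6
ee_pos: [0.6274, -0.0957, 0.0269]
tcp_rot: [-179.5, -0.1, 101.2]
force: [-18.3, -4.5, 14.9]
finger_gap: 0.598
[-0.01773018  0.00118739] [-18.26565961  -4.54272361  14.86254276]
```

Force is up to 18 N, with a vertical share from friction at the fingers. I'll ease off to release it, then press again slowly from slightly higher.

```bash
python3 -m inch '[[[0,-0.003,0,0,0,0,60],[0,-0.006,-0.002,0,0,0,60],[0,-0.006,-0.002,0,0,0,60],[0,-0.004,-0.002,0,0,0,60],[0,-0.002,-0.002,0,0,0,60]]]'
python3 -m inch '[[[0,0.001,0,0,0,0,60],[0,0.002,0,0,0,0,60],[0,0.003,0,0,0,0,60]]]'
python3 - <<'E'
from h import *
s=robot.read_state(); print(tocase(s["ee_pos"]),s["force"])
E
```

```text
time_s: 18.1
ee_pos: [0.6274, -0.0957, 0.029]
tcp_rot: [-179.7, -0.0, 101.2]
force: [-12.7, -2.4, 9.1]
finger_gap: 0.601
time_s: 18.4
ee_pos: [0.6277, -0.0957, 0.029]
tcp_rot: [-179.4, -0.1, 101.2]
force: [-19.4, -3.8, 15.8]
finger_gap: 0.599
[-0.0173519   0.00118791] [-19.40705392  -3.77301733  15.77147165]
```

```bash
python3 - <<'E'
from h import *
sc=grab("scene","pics/scene8.png"); s=robot.read_state(); print(s["force"])
c,sn=np.cos(C[2]),np.sin(C[2])
w=lambda x,y,z:[C[0]+c*x-sn*y,C[1]+sn*x+c*y,z]
for z in(.066,.072): print("knob",z,proj(sc,w(.091,0,z)))
a=cv2.imread("pics/scene0.png",0); b=cv2.imread("pics/scene8.png",0)
def trk(u,v,h=5):
    t=a[v-h:v+h+1,u-h:u+h+1]; r=cv2.matchTemplate(b[v-h-8:v+h+9,u-h-8:u+h+9],t,cv2.TM_CCOEFF_NORMED); _,m,_,l=cv2.minMaxLoc(r); return l[0]-8,l[1]-8,round(m,3),r[max(l[1]-1,0):l[1]+2,l[0]].round(3)
u,v=proj(sc,w(.091,0,.066))[0].round().astype(int); print(trk(u,v),trk(u,v,4))
im,s=wrist("pics/w8.png")
A=cv2.resize(cv2.imread("pics/scene8.png")[170:290,190:330],(467,400),interpolation=cv2.INTER_CUBIC);A0=cv2.resize(cv2.imread("pics/scene0.png")[215:265,215:285],(280,200),interpolation=cv2.INTER_CUBIC);A1=cv2.resize(cv2.imread("pics/scene8.png")[215:265,215:285],(280,200),interpolation=cv2.INTER_CUBIC)
W=cv2.resize(im["pixels"][220:320,240:400,::-1],(748,180))
o=np.zeros((590,750,3),np.uint8); o[:400,:467]=A; o[:200,468:748]=A0; o[200:400,468:748]=A1; o[405:585,:748]=W; cv2.imwrite("pics/c8.png",o)
E
```

```text
[-14.49938804  -3.48380126  11.56064807]
knob 0.066 [[242.6481101 233.3395913]]
knob 0.072 [[242.36071673 231.41976839]]
(0, -2, 0.86, array([0.652, 0.86 , 0.802], dtype=float32)) (0, -2, 0.907, array([0.58 , 0.907, 0.844], dtype=float32))
```

View pics/c8.png

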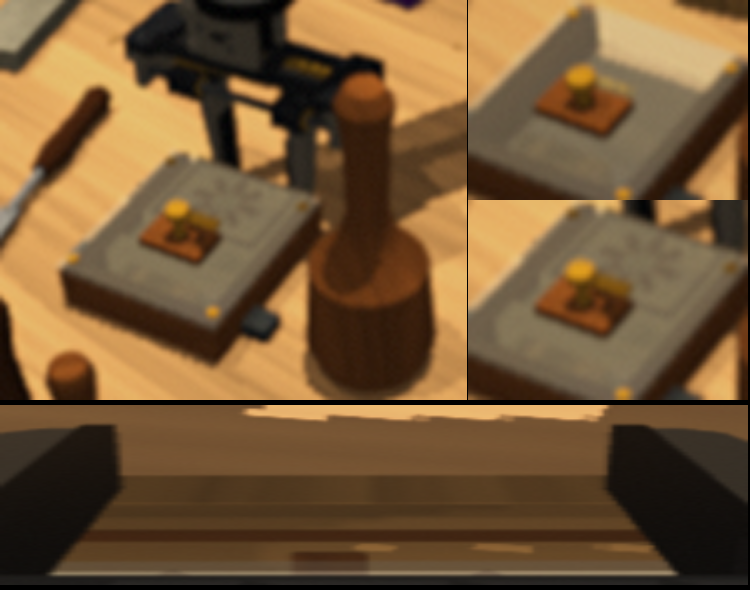

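The catch is still lifted: the knob is 2 px higher, about 6 mm. The panel shows straight under the cover, so I must go a few mm further. I'll press on while lifting the fingers slightly to shed the downward friction.

```bash
python3 -m inch '[[[0,0,-0.0007,0,0,0,60],[0,0,-0.0015,0,0,0,60],[0,0.001,-0.0015,0,0,0,60]]]'
python3 -m inch '[[[0,0.001,-0.0005,0,0,0,60],[0,0.002,-0.001,0,0,0,60]]]'
python3 - <<'E'
from h import *
s=robot.read_state(); print(tocase(s["ee_pos"]),s["force"])
E
```

```text
time_s: 18.8
ee_pos: [0.6298, -0.0951, 0.029]
tcp_rot: [-179.6, -0.1, 101.1]
force: [-11.0, -4.4, 4.8]
finger_gap: 0.599
time_s: 19.0
ee_pos: [0.6313, -0.0947, 0.0294]
tcp_rot: [-179.5, -0.1, 101.1]
force: [-9.6, -4.1, 0.0]
finger_gap: 0.601
[-0.01364549  0.00144223] [-9.61547331 -4.09031347  0.02891475]
```

That worked: 10 N, no vertical force, and 3.6 mm gained. A bit more, checking the catch numerically.

```bash
cat > k.py <<'E'
from h import *
b=cv2.cvtColor(grab("scene")["pixels"],cv2.COLOR_RGB2GRAY); a=cv2.imread("pics/scene0.png",0); u,v,h=243,233,4
r=cv2.matchTemplate(b[v-h-8:v+h+9,u-h-8:u+h+9],a[v-h:v+h+1,u-h:u+h+1],cv2.TM_CCOEFF_NORMED); l=cv2.minMaxLoc(r)[3]
s=robot.read_state(); print("knob shift",l[0]-8,l[1]-8,r.max().round(3),"case",tocase(s["ee_pos"]).round(4),"F",np.round(s["force"],1))
E
python3 k.py; python3 -m inch '[[[0,0.001,-0.0003,0,0,0,60],[0,0.002,-0.0006,0,0,0,60]]]'; python3 k.py
```

```text
knob shift 0 0 0.916 case [-0.0136  0.0014] F [-8.7 -3.9 -0.7]
time_s: 19.25
ee_pos: [0.6325, -0.0944, 0.0296]
tcp_rot: [-179.4, -0.1, 101.2]
force: [-11.6, -4.5, -0.6]
finger_gap: 0.601
knob shift 0 0 0.907 case [-0.0124  0.0015] F [-10.4  -5.   -0.8]
```

The knob is back at its starting height, so the catch has dropped. I back straight off, lift clear and check.

```bash
python3 -m inch '[[[0,-0.003,0,0,0,0,60],[0,-0.01,0,0,0,0,60],[0,-0.025,0,0,0,0,60],[0,-0.045,0,0,0,0,60],[0,-0.065,-0.03,0,0,0,60],[0,-0.085,-0.07,0,0,0,60],[0,-0.1,-0.12,0,0,0,60],[0,-0.11,-0.16,0,0,0,60],[0,-0.11,-0.2,0,0,0,60],[0,-0.11,-0.2,0,0,0,60],[0,-0.11,-0.2,0,0,0,60],[0,-0.11,-0.2,0,0,0,60]]]'; python3 k.py
python3 - <<'E'
from h import *
import pickle
im,s=wrist("pics/w9.png"); pickle.dump(im,open("w9.pkl","wb"))
A=cv2.resize(im["pixels"][150:330,225:415,::-1],(420,398),interpolation=cv2.INTER_CUBIC)
grab("top","pics/top9.png");grab("scene","pics/scene9.png")
B=cv2.resize(cv2.imread("pics/scene9.png")[170:290,190:330],(370,317),interpolation=cv2.INTER_CUBIC)
o=np.zeros((400,795,3),np.uint8);o[:398,:420]=A;o[:317,425:795]=B;cv2.imwrite("pics/c9.png",o)
d=cv2.absdiff(cv2.imread("pics/top0.png"),cv2.imread("pics/top9.png")).max(2)
for n,(u,v) in dict(mallet=(302,148),ga=(396,143),stone=(452,183),glue=(193,176),gc=(195,230),gb=(448,266)).items(): print(n,np.mean(d[v-20:v+21,u-20:u+21]>40).round(3))
E
```

```text
time_s: 20.5
ee_pos: [0.5282, -0.1147, 0.2304]
tcp_rot: [-179.9, -0.1, 101.1]
force: [0.2, -0.3, -1.1]
finger_gap: 0.6
knob shift 0 0 0.941 case [-0.1189  0.0018] F [-0.4  0.   0.3]
mallet 0.0
ga 0.002
stone 0.0
glue 0.0
gc 0.0
gb 0.36
```

View pics/c9.png

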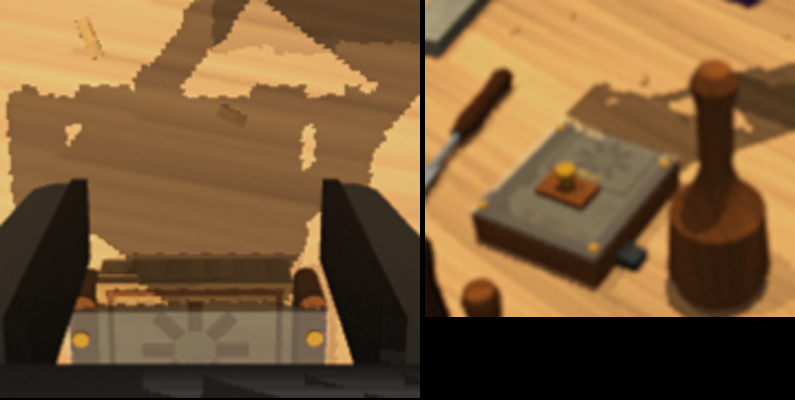

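The panel is in the case, square, with its rear face just out of the mouth. The knob is down and the robot is clear, so I hand in.

```bash
python3 -c "
from bench import robot
print(robot.finish_job(), robot.read_state()['time_s'])"
```

```text
the job is handed in; nothing more can be done
the job is handed in; nothing more can be done
```

The panel is in the slip case and the job is handed in, at about 21 s of the 58 s allowed. I squared and centred it by pushing its left side with both fingers, then pushed it from the rear into the case and through the catch.

**What the last checks showed:**
- **Catch:** the knob in the scene camera rose 2 px (about 6 mm) under the push. It came back to its starting height at home and stayed there after I backed off.
- **Panel:** by eye it is square in the case, with its rear face just out of the mouth. By dead reckoning it was pushed to about 57 mm inside. I did not measure its resting position after that.
- **Robot:** clear of everything, with wrist force near zero.
- **Forces:** the wrist readings I took reached about 25 N during the push. I read them only at the end of each move, so a short peak could have been missed. The panel stuck a few millimetres before home because the fingers were pressing down on it. Lifting them slightly cut the push to about 10 N.
- **Bystanders:** five of the six look unchanged in the top view. The picture area around the sixth (the gouge near the robot's start pose) did differ. I put that down to the arm and its shadow having left, since the arm never worked near it, but I did not confirm it.

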